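# Compress a valve spring to its set height and hold it

## Robot

A 6-joint arm with a two-finger parallel gripper is mounted at the origin on the work surface. World frame = base frame: x ahead of the robot, y to its left, z up, the work surface at z = 0. Lengths are in m, angles in rad, forces in N, time in s.
With the tool pointing down it reaches from about 0.35 to 1 m from the base axis. Payload 7.1 kg.
Tool frame: the origin (TCP) lies between the finger pads; the fingertips stand 22 mm ahead of it and the grasp point (between the pads) lies 3 mm ahead of it; x points along the fingers, y is the direction in which the jaws open and shut, and the axes are right-handed (so a half turn about x gives the same grasp; the last joint's range is limited). The gripper opens to 85 mm and grips with 20 to 120 N. Pads are 22 mm wide; open, the fingers measure 114 mm over their backs; the gripper's body (76 mm by 85 mm) begins 54 mm behind the grasp point. The pads swing forward as they close: fully open they stand 13 mm farther back than shut.
Start: joints at [-1.264, 0.423, 1.63, -0, 1.089, -0.019], TCP at [0.2, -0.592, 0.227] pointing down, gripper open.
Joint ranges: [-3, 3], [-0.9, 2.11], [0.09, 2.58], [-1.31, 4.45], [0.11, 2.69], [-2.54, 2.54]. Speed limits (rad/s): [2.39, 2.39, 3.01, 3.14, 3.14, 3.14].

## Interface

Orientations are given as a rotation vector (axis times angle).
In Python, from rig import manip gives the robot as it stands. The module is installed in compiled form; this text tells all that it offers. Calls block until the motion is done:
- manip.move_to(position, orientation): joint-space move of the TCP to a pose.
- manip.servo_line(position, orientation=None, rate=0.15): straight line of the TCP; orientation=None keeps the orientation; rate is the mean speed in m/s.
- manip.set_joints(angles): joint-space move.
- manip.command_gripper(opening, f_grip=None): finger opening in m; f_grip is the grip in N (None keeps the last); returns when the fingers have stopped.
- manip.hold(seconds).
- manip.solve_ik(position, orientation): joint angles nearest the present ones, or None.
- manip.camera(name): name is "side" or "top" or "wrist"; returns a dict with "image" (384x512x3 uint8, red, green, blue), "fx", "fy", "cx", "cy" (pixels), "cam_to_world" (4x4, takes a point from camera to world coordinates); the wrist camera has in their place "mount" (4x4, takes a point from camera to tool coordinates, whose origin is the TCP and whose axes are the tool frame's). Camera axes: x right, y down, z forward; pixel columns grow to the right and rows downward; lengths in m; the calibration is good to about 2 mm. The wrist camera is an equidistant fisheye: a pixel r from the principal point sees the ray r / f radians off the axis. A picture is of the moment at which its call begins: read the wrist's pose just before it. There is no depth.
A pose or a line that the arm cannot do raises manip.IKError and nothing moves.
- manip.sign_off(): hands the job in, once; it reports no verdict.
Readings, each from a call of its own:
- manip.get_time(): time.
- manip.get_joint_positions(): joint angles.
- manip.get_joint_vel(): joint speeds.
- manip.get_tau(): joint torques, N m.
- manip.get_position(): TCP position.
- manip.get_ee_rot(): TCP orientation.
- manip.get_contact_force(): force on the tool from outside, world axes, zero at the start.
- manip.get_torque(): the same for the moment, N m.
- manip.get_width(): finger opening in m.
Only numpy, scipy, OpenCV 4.12 (cv2) and the standard library are available. Lean on these libraries where they do the work, as an engineer would, in place of code of your own. Each camera call takes 0.05 s, during which the arm holds its last target. There are 200 camera calls.

## Task

Check the valve spring that stands in the blue bench spring tester: first lock the tester's head by swinging the orange-knobbed handle of the black clamp collar round to the green line, then pull the long lever by its black grip, forward and down against the spring, until its yellow band lines up with the red index on the graduated disc. Keep it steady there for the load to be read: finish with the gripper still holding the lever at the index, because it springs back if let go. Do not load the spring before the head is locked, do not shift the index, and leave the piston, connecting rod, carton and mallet where they lie.

Things in the scene. Friction and masses are not known exactly. Their poses are not given: they have to be found in the camera images.
- press: Blue bench spring tester, bolted down. Origin under the centre of its 210 x 160 mm base; x to its back, y to its left; its front (-x, load dial) faces the robot, turned up to 0.3 rad. Head: y -30 to 30, x -70 to 79, top z 205 mm; ram (x -45) up to z 226; column (36 mm across, x 45, y 0) up to z 283. Disc (136 mm) and lever on its right (-y). Lever drives ram, spring and dial needle.
- collar (a joint): Turn of the black clamp collar (58 mm across, z 210 to 226 mm) about the column, rad, seen from above counter-clockwise positive. It starts unlocked at 0 to 0.35 (white line at 0). Its handle stands over the green line, locked, at 1.05; it stops at 1.15. It is stiff (about 3 N at the knob) and stays where it is left.
- collar_knob (a point): Centre of the orange upright knob, a cylinder 24 mm across and 36 mm tall (z 238 to 274 mm), at the end of the collar's handle, 90 mm from the column axis, clear above and around. The handle is a 10 mm rod that falls from the knob's foot towards the collar. The knob moves level, on a circle about the column, from the tester's left towards its front.
- collar_axis (a point): Point on the column axis at the height of the middle of the orange knob (256 mm).
- lever (a joint): Turn of the long lever, rad: 0 at rest against its stop (it leans 0.2 rad towards the tester's back), growing as its top is pulled to the front and down (upright at 0.2); stops at 1.35. A spring pulls it back to 0 all the way: about 3 N at the grip at rest, 16 N at 1.0. The lever is at the index when this value equals index.
- index (a joint): Setting of the red index on the disc's rim (a red block 14 mm wide, clamped tight), as the lever value at which the lever's yellow band lines up with it: 0.65 to 1.05, different each time.
- lever_arm: The lever: a steel rod 14 mm thick from the hub out to a knuckle, with the black grip on it. Origin at the centre of the knuckle, 155 mm from the pivot; z points out along the rod, y is the tester's y. At rest the knuckle is 327 mm above the bench.
- lever_grip (a point): Middle of the lever's black grip: a level sleeve 27 mm across, 90 mm long, along the tester's y axis, free to spin on its pin, clear above, below and around. It starts 12 mm to the right (-y) of the knuckle; this point is 57 mm right of the knuckle and of the lever's plane, 155 mm from the lever's axis.
- lever_pivot (a point): Pivot of the lever, in the plane in which the rod swings, 175 mm above the bench, at x -25, y -65 mm in the tester's frame. The lever turns about the tester's y axis.
- pointer (a point): Middle of the yellow band on the lever rod (19 mm thick, 10 mm long), 78 mm from the pivot.
- index_mark (a point): Where the middle of the yellow band lies when the lever is exactly at the red index: 78 mm from the pivot, beside the red block, in the lever's plane.
- piston: Bystander: aluminium piston standing upright, 100 mm across, 105 mm tall; origin under its centre.
- conrod: Bystander: dark steel connecting rod lying flat, 34 mm thick, about 265 mm long; origin under the centre of its big end, small end 190 mm along x.
- carton: Bystander: white and green piston-ring carton, 120 x 90 x 55 mm; origin under its centre.
- mallet: Bystander: red dead-blow mallet lying flat, 265 mm long, head 100 x 52 mm at +x; origin on the bench under the middle of its handle.

How it is judged:
By the outcome, as a careful person would: the job done as asked, in the order asked, and still so for the second after the job is handed in, while the arm keeps its last pose, push and grip.
It also fails if it takes over 58 s, if anything falls off the work surface, if the arm or the gripper's body presses on something with over 40 N, if the wrist force passes 120 N, or if a joint passes its speed limit or range.

## Working session

There is one attempt and no reset: what is moved stays moved. The work goes in short steps, each a Python script; the robot and the scene stay as the last script left them, time stands still between calls to the robot, and variables do not carry over. Pictures are saved under pics/ and viewed, about 8 in all and at most 12, crops included, and the job is handed in when it is done.

```bash
mkdir -p pics; python3 - <<'E'
from rig import manip
import cv2,pickle,numpy as np
d={}
for n in("side","top","wrist"):
    c=manip.camera(n);d[n]=c;cv2.imwrite(f"pics/{n}0.png",c["image"][:,:,::-1])
    print(n,c["fx"],c["cx"],c["cy"],np.round(c.get("cam_to_world",c.get("mount")),3).tolist())
pickle.dump(d,open("c0.pkl","wb"))
cv2.imwrite("pics/both0.png",np.vstack([d["side"]["image"],d["top"]["image"]])[:,:,::-1])
print(manip.get_time(),manip.get_ee_rot())
E
```

```text
side 426.8146942456781 251.3916425194709 198.46023419233092 [[-0.889, -0.327, 0.321, 0.119], [-0.458, 0.643, -0.614, 0.776], [-0.006, -0.692, -0.721, 1.153], [0.0, 0.0, 0.0, 1.0]]
top 373.38338868111845 256.41618501118734 191.40299081555312 [[0.017, -0.994, 0.112, 0.418], [-1.0, -0.016, 0.014, -0.015], [-0.012, -0.113, -0.994, 1.275], [0.0, 0.0, 0.0, 1.0]]
wrist 297.3186396354542 251.53413506614723 188.2852691686087 [[-0.0, -0.324, 0.946, -0.147], [1.0, -0.001, 0.0, 0.0], [0.001, 0.946, 0.324, -0.082], [0.0, 0.0, 0.0, 1.0]]
0.15 [ 2.04543864  0.33742969 -2.0457863 ]
```

View pics/side0.png

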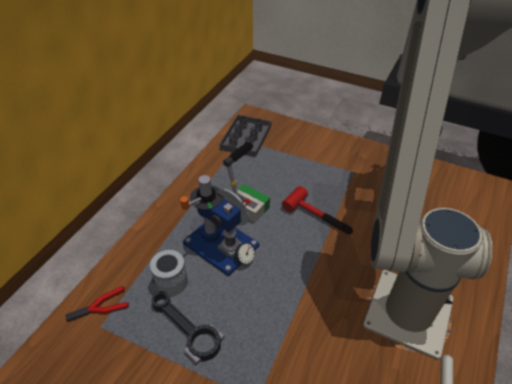

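View pics/top0.png

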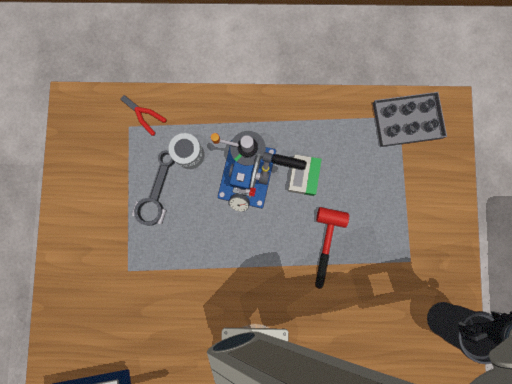

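The side view shows the tester with its orange knob at about (185,202), the yellow band at (234,185) and the grip at (238,155). In the top view the knob is at (215,138), the column top at (247,143), the grip at (288,161) and the red index near (252,191). Next I'll segment and triangulate these.

```bash
cat > h.py <<'E'
import numpy as np,cv2
def ray(c,u,v):
    T=np.array(c["cam_to_world"]);d=T[:3,:3]@[(u-c["cx"])/c["fx"],(v-c["cy"])/c["fy"],1]
    return T[:3,3],d/np.linalg.norm(d)
def onz(c,u,v,z):
    o,d=ray(c,u,v);return o+d*(z-o[2])/d[2]
def tri(c1,p1,c2,p2):
    o1,d1=ray(c1,*p1);o2,d2=ray(c2,*p2)
    s=np.linalg.lstsq(np.c_[d1,-d2],o2-o1,rcond=None)[0]
    a,b=o1+s[0]*d1,o2+s[1]*d2
    return (a+b)/2,np.linalg.norm(a-b)
def blobs(img,lo,hi,roi,amin=6):
    x0,y0,x1,y1=roi;h=cv2.cvtColor(np.ascontiguousarray(img),cv2.COLOR_RGB2HSV)
    m=np.zeros(h.shape[:2],np.uint8);m[y0:y1,x0:x1]=cv2.inRange(h,lo,hi)[y0:y1,x0:x1]
    n,l,s,ce=cv2.connectedComponentsWithStats(m)
    return [(int(s[i,4]),s[i,:4].tolist(),ce[i].round(1).tolist()) for i in range(1,n) if s[i,4]>=amin]
E
python3 - <<'E'
from h import *
import pickle
d=pickle.load(open("c0.pkl","rb"))
R={"side":(165,135,275,275),"top":(200,120,325,215)}
for n in R:
    im=d[n]["image"]
    for k,lo,hi in(("orange",(8,150,120),(19,255,255)),("yellow",(20,110,90),(34,255,255)),("red",(0,150,70),(6,255,255)),("red2",(172,150,70),(180,255,255)),("blue",(105,120,40),(125,255,255)),("black",(0,0,0),(180,255,28)),("green",(45,100,60),(80,255,255))):
        print(n,k,blobs(im,lo,hi,R[n]))
x0,y0,x1,y1=R["side"];a=cv2.resize(d["side"]["image"][y0:y1,x0:x1],None,fx=4,fy=4,interpolation=2)
x0,y0,x1,y1=R["top"];b=cv2.resize(d["top"]["image"][y0:y1,x0:x1],None,fx=2.8,fy=2.8,interpolation=2)
o=np.zeros((560,800,3),np.uint8);o[:560,:440]=a;o[:b.shape[0],440:440+b.shape[1]]=b[:,:360]
cv2.imwrite("pics/crop.png",o[:,:,::-1])
E
```

```text
side orange [(20, [211, 139, 7, 9], [213.8, 142.4]), (161, [185, 148, 26, 36], [198.0, 163.9]), (7, [184, 170, 4, 5], [185.3, 171.9]), (73, [165, 176, 20, 25], [173.6, 188.9]), (52, [179, 195, 10, 7], [183.8, 198.2])]
side yellow [(14, [231, 182, 5, 3], [233.1, 183.1])]
side red [(15, [245, 200, 5, 4], [247.1, 201.3])]
side red2 []
side blue [(1509, [184, 200, 56, 75], [215.3, 239.4]), (124, [236, 229, 16, 14], [242.6, 236.9]), (18, [253, 243, 6, 6], [255.7, 245.4])]
side black [(165, [231, 143, 21, 18], [241.2, 151.0]), (107, [197, 189, 18, 14], [206.7, 196.8]), (40, [211, 217, 11, 9], [215.8, 221.6])]
side green [(210, [239, 184, 31, 20], [254.4, 193.0]), (20, [207, 203, 5, 6], [209.3, 205.2])]
top orange [(54, [211, 133, 8, 9], [214.7, 137.2])]
top yellow [(19, [262, 166, 7, 6], [264.7, 169.1])]
top red [(31, [249, 188, 6, 8], [251.6, 191.2]), (46, [317, 207, 8, 8], [321.2, 211.2])]
top red2 []
top blue [(771, [218, 149, 36, 51], [234.0, 177.2]), (15, [266, 148, 5, 5], [267.4, 149.3]), (12, [272, 149, 4, 7], [273.9, 151.7]), (42, [258, 159, 6, 14], [260.5, 165.3]), (31, [268, 161, 5, 13], [270.3, 166.3]), (279, [247, 180, 21, 28], [258.3, 194.2])]
top black [(11, [290, 158, 8, 3], [293.3, 159.0]), (37, [272, 160, 26, 8], [284.3, 163.8]), (6, [299, 161, 5, 2], [301.3, 161.3]), (8, [299, 167, 5, 2], [301.2, 167.5])]
top green [(24, [234, 154, 8, 7], [237.5, 157.0]), (370, [305, 157, 16, 38], [313.2, 175.9])]
```

View pics/crop.png

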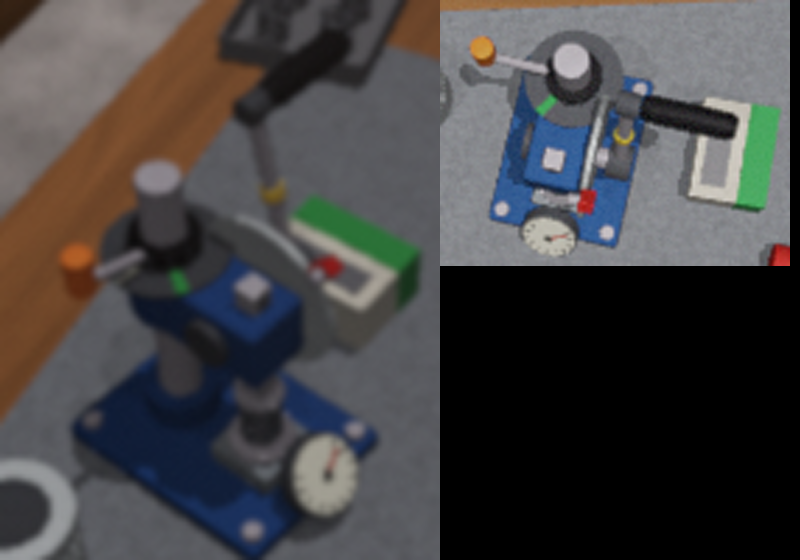

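```bash
cat > est.py <<'E'
from h import *
import pickle
from scipy.optimize import least_squares
d=pickle.load(open("c0.pkl","rb"))
top,side=d["top"],d["side"]
P={"col":((246.8,142.1),(204.5,179.5),(45,0,283)),"yel":((265.0,169),(233.2,182.9),(-9.5,-65,251.4)),
"grip":((288.7,161.6),(239.5,153.2),(5.8,-122,327)),"knob":((214.8,137.6),(184.5,202),None),"red":((252,191.6),(246.8,201.7),None)}
E
python3 - <<'E'
from est import *
W={}
for k,(t,s,m) in P.items():
    p,e=tri(top,t,side,s);W[k]=p
    print(k,p.round(4),"gap",round(e,4),[] if m is None else (onz(top,*t,m[2]/1e3).round(4),onz(side,*s,m[2]/1e3).round(4)))
ks=["col","yel","grip"]
M=np.array([P[k][2] for k in ks])[:,:2]/1e3
Q=np.array([(onz(top,*P[k][0],P[k][2][2]/1e3)+onz(side,*P[k][1],P[k][2][2]/1e3))[:2]/2 for k in ks])
A,B=M-M.mean(0),Q-Q.mean(0)
yaw=np.arctan2((A[:,0]*B[:,1]-A[:,1]*B[:,0]).sum(),(A*B).sum())
R=np.array([[np.cos(yaw),-np.sin(yaw)],[np.sin(yaw),np.cos(yaw)]]);t=Q.mean(0)-R@M.mean(0)
print("yaw",yaw,"t",t,"res",(Q-(M@R.T+t)).round(4).tolist())
for k in("knob","red"):
    l=np.r_[R.T@(W[k][:2]-t),W[k][2]];print(k,l.round(4))
    if k=="red": v=l-[-.025,-.065,.175];print("r",np.hypot(v[0],v[2]),"q",.2-np.arctan2(v[0],v[2]))
    else: v=l-[.045,0,0];print("r",np.hypot(v[0],v[1]),"ang",np.arctan2(v[1],v[0])-np.pi/2)
E
```

```text
col [0.6662 0.027  0.2794] gap 0.0011 (array([0.6648, 0.0266, 0.283 ]), array([0.6645, 0.0302, 0.283 ]))
yel [ 0.5979 -0.0238  0.2515] gap 0.0018 (array([ 0.597 , -0.0242,  0.2514]), array([ 0.5988, -0.0237,  0.2514]))
grip [ 0.6066 -0.0844  0.3197] gap 0.0023 (array([ 0.6041, -0.0843,  0.327 ]), array([ 0.6035, -0.0766,  0.327 ]))
knob [0.6815 0.1168 0.26  ] gap 0.001 []
red [0.5349 0.0111 0.2319] gap 0.0012 []
yaw -0.19653042709915552 t [0.62080577 0.03849508] res [[-0.0003, -0.0013], [-0.0009, -0.0005], [0.0011, 0.0018]]
knob [0.0443 0.0887 0.26  ]
r 0.08865461143717615 ang 0.008226589786830774
red [-0.0789 -0.0437  0.2319]
r 0.07833927272511075 q 0.9579901496021817
```

Pose fit: all points agree within 2 mm, yaw −0.197. The collar is at about 0.01 and the index at about 0.96. I'll move above the knob and take a close look.

```bash
cat >> h.py <<'E'
from scipy.spatial.transform import Rotation as Ro
YAW=-0.1965;T0=np.array([.6208,.0385])
def w(x,y,z):
    c,s=np.cos(YAW),np.sin(YAW);return np.array([T0[0]+c*x-s*y,T0[1]+s*x+c*y,z])
def loc(p):
    c,s=np.cos(YAW),np.sin(YAW);a=p[0]-T0[0];b=p[1]-T0[1];return np.array([c*a+s*b,-s*a+c*b,p[2]])
def down(psi):
    x=np.array([0,0,-1.]);y=np.array([np.cos(psi),np.sin(psi),0]);return Ro.from_matrix(np.c_[x,y,np.cross(x,y)]).as_rotvec()
def knob(a,z,r=.09): return w(.045-r*np.sin(a),r*np.cos(a),z)
def grip(q,dz=0): return w(-.025+.155*np.sin(.2-q),-.122,.175+.155*np.cos(.2-q)+dz)
def wray(c,pos,rv,u,v):
    M=np.array(c["mount"]);e=np.array([(u-c["cx"]),(v-c["cy"])])/c["fx"];r=np.hypot(*e)
    d=np.r_[e/r*np.sin(r),np.cos(r)] if r>0 else np.array([0,0,1.])
    A=Ro.from_rotvec(rv).as_matrix();return pos+A@M[:3,3],A@M[:3,:3]@d
E
python3 - <<'E'
from h import *
from rig import manip
p=np.array(manip.get_position());print(down(0),manip.get_contact_force())
for k in(0,np.pi):
  for a in(0,.5,1.05):
    j=manip.solve_ik(knob(a,.268),down(YAW+a+k));print(k,a,None if j is None else np.round(j,2))
  j=manip.solve_ik(grip(.95),down(YAW+k));print(k,"grip",None if j is None else np.round(j,2))
best=None
for k in(0,np.pi):
  js=[manip.solve_ik(knob(a,.268),down(YAW+a+k)) for a in(0,.5,1.05)]
  if all(j is not None for j in js):
    m=max(abs(j[5]) for j in js)
    if best is None or m<best[0]: best=(m,k)
k=best[1];print("k",k)
open("k.txt","w").write(str(k))
manip.servo_line([p[0],p[1],.45],rate=.25)
manip.move_to(knob(0.01,.40),down(YAW+.01+k))
pos=np.array(manip.get_position());rv=np.array(manip.get_ee_rot());c=manip.camera("wrist")
cv2.imwrite("pics/w1.png",c["image"][:,:,::-1])
for b in blobs(c["image"],(8,150,100),(19,255,255),(0,0,512,384),40):
    o,d=wray(c,pos,rv,*b[2]);print(b,(o+d*(.262-o[2])/d[2]).round(4),knob(.01,.262))
print(manip.get_time(),np.round(manip.get_joint_positions(),2))
E
```

```text
[ 1.20919958  1.20919958 -1.20919958] [0.48620926 0.14598035 0.32911798]
0 0 [ 0.15  0.49  1.43 -0.    1.22  0.35]
0 0.5 [ 0.16  0.42  1.54  0.    1.19 -0.14]
0 1.05 [ 0.13  0.35  1.64 -0.    1.15 -0.73]
0 grip [-0.14  0.12  1.89 -0.    1.13  0.05]
3.141592653589793 0 None
3.141592653589793 0.5 None
3.141592653589793 1.05 [ 0.13  0.35  1.64 -0.    1.15  2.42]
3.141592653589793 grip None
k 0
(18597, [0, 0, 124, 349], [48.2, 173.2]) [0.4446 0.1663 0.262 ] [0.68162188 0.11815363 0.262     ]
(16664, [287, 0, 103, 286], [351.5, 125.4]) [0.788  0.1487 0.262 ] [0.68162188 0.11815363 0.262     ]
(518, [239, 161, 25, 29], [251.4, 175.7]) [0.6801 0.1155 0.262 ] [0.68162188 0.11815363 0.262     ]
(1308, [94, 338, 45, 46], [114.4, 362.5]) [ 0.3946 -0.1572  0.262 ] [0.68162188 0.11815363 0.262     ]
(271, [363, 339, 19, 43], [374.3, 363.0]) [ 0.8185 -0.2326  0.262 ] [0.68162188 0.11815363 0.262     ]
4.2583 [ 0.15  0.4   1.28 -0.    1.47  0.34]
```

View pics/w1.png

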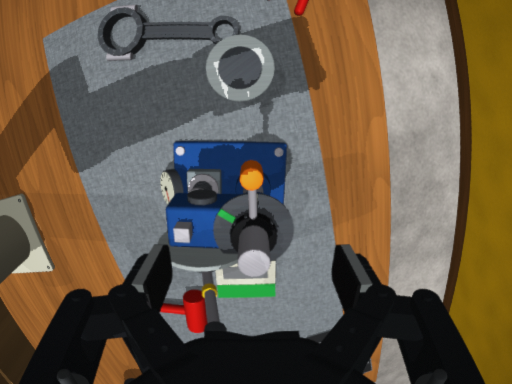

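The wrist view shows the knob at (251,176), the column top at (254,262) and clear space around both. The position agrees with my estimate to 2–3 mm, so I'll grip it and swing it to the green line.

```bash
python3 - <<'E'
from h import *
from rig import manip
manip.servo_line(knob(0.01,.268),rate=.12)
print("F",np.round(manip.get_contact_force(),1))
manip.command_gripper(0.0,40)
print("w",manip.get_width(),np.round(manip.get_contact_force(),1))
for a in np.linspace(.01,1.06,9)[1:]:
    manip.servo_line(knob(a,.268),down(YAW+a),rate=.08)
    print(round(a,2),np.round(manip.get_contact_force(),1),round(manip.get_width(),4))
manip.hold(.3)
manip.command_gripper(0.085)
manip.servo_line(knob(1.06,.40),rate=.15)
pos=np.array(manip.get_position());rv=np.array(manip.get_ee_rot());c=manip.camera("wrist")
cv2.imwrite("pics/w2.png",c["image"][:,:,::-1])
t=manip.camera("top");s=manip.camera("side")
for n,q in(("top",t),("side",s)):
    cv2.imwrite(f"pics/{n}2.png",q["image"][:,:,::-1]);print(n,blobs(q["image"],(8,150,110),(19,255,255),(175,120,270,230)),)
for b in blobs(c["image"],(8,150,100),(19,255,255),(150,100,350,300),40):
    o,d=wray(c,pos,rv,*b[2]);p=o+d*(.262-o[2])/d[2];l=loc(p)-[.045,0,0];print(b,p.round(4),"ang",np.arctan2(-l[0],l[1]),"r",np.hypot(l[0],l[1]))
print(manip.get_time())
E
```

```text
F [ 0.5 -0.3  0. ]
w -0.000530561611403418 [-0.8  1.4  8. ]
0.14 [-0.9  0.1  7.3] 0.0001
0.27 [-0.5  0.9  6.6] 0.0001
0.4 [-0.7  0.4  7.2] -0.0001
0.54 [-0.4 -0.5  7.4] -0.0002
0.67 [-0.7 -0.9  9.4] -0.0002
0.8 [-0.3 -0.3  8.2] -0.0001
0.93 [-0.9  1.7  7.8] -0.0001
1.06 [0.5 0.  8. ] 0.0003
top [(10, [222, 168, 4, 4], [223.7, 169.6])]
side [(45, [263, 134, 7, 13], [267.2, 141.4]), (1304, [175, 147, 49, 74], [194.8, 177.6]), (32, [212, 199, 7, 6], [215.1, 201.3])]
(541, [237, 163, 24, 30], [248.7, 178.4]) [0.5952 0.0829 0.262 ] ang 1.1163177427418811 r 0.08769446710207261
(5447, [212, 189, 138, 111], [299.5, 258.6]) [0.7043 0.0647 0.262 ] ang -0.6476420521522406 r 0.05265120170128368
11.0
```

View pics/w2.png

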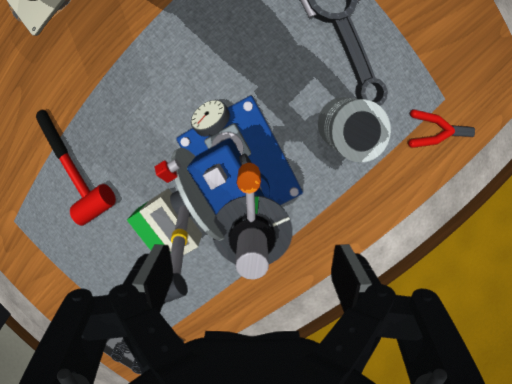

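The handle now lies over the green line at about (258,203), with the knob at (249,178). The width reading of about 0 and the 8 N vertical force look odd, so I'll check them. I'll move to the right, clear of the views, and measure the collar and index from three views.

```bash
python3 - <<'E'
from h import *
from rig import manip
import pickle
print("w",manip.get_width(),np.round(manip.get_contact_force(),1))
manip.servo_line(knob(1.06,.48),rate=.25)
manip.move_to(w(-.02,-.30,.42),down(YAW))
print("F",np.round(manip.get_contact_force(),1))
d={}
pos=np.array(manip.get_position());rv=np.array(manip.get_ee_rot())
for n in("wrist","top","side"): d[n]=manip.camera(n)
d["pos"],d["rv"]=pos,rv;pickle.dump(d,open("c3.pkl","wb"))
for n in("top","side"):
    for k,lo,hi in(("orange",(8,150,110),(19,255,255)),("green",(45,100,60),(80,255,255)),("red",(0,150,70),(6,255,255)),("yellow",(20,110,90),(34,255,255))):
        print(n,k,blobs(d[n]["image"],lo,hi,(175,120,270,230)))
for k,lo,hi in(("orange",(8,150,110),(19,255,255)),("green",(45,100,60),(80,255,255)),("red",(0,150,70),(6,255,255)),("yellow",(20,110,90),(34,255,255))):
    print("wrist",k,[b for b in blobs(d["wrist"]["image"],lo,hi,(100,0,400,330),15)])
t=cv2.resize(d["top"]["image"][120:220,195:325],None,fx=3,fy=3,interpolation=2);s=cv2.resize(d["side"]["image"][135:275,165:275],None,fx=3,fy=3,interpolation=2)
o=np.zeros((384,800,3),np.uint8);o[:,:400]=0
o[:384,:]=0
full=cv2.resize(d["wrist"]["image"],None,fx=1,fy=1)
o=np.zeros((600,800,3),np.uint8);o[:384,:512]=full;o[384:384+216,0:280]=cv2.resize(t,(280,216));o[:366,512:800]=cv2.resize(s,(288,366))
cv2.imwrite("pics/c3.png",o[:,:,::-1]);print(manip.get_time())
E
```

```text
w 0.08494297207824994 [ 0.3 -0.   0.3]
F [-0.7  0.2  0.1]
top orange [(60, [222, 164, 9, 9], [226.0, 167.8])]
top green []
top red [(34, [249, 188, 6, 8], [251.4, 191.5])]
top yellow [(17, [262, 167, 7, 5], [265.0, 169.4])]
side orange [(1557, [175, 120, 57, 100], [197.5, 172.7]), (42, [264, 135, 6, 12], [267.3, 141.5]), (43, [212, 198, 8, 7], [215.1, 201.2])]
side green [(204, [240, 184, 30, 19], [254.3, 192.9]), (9, [208, 204, 3, 4], [209.1, 205.4])]
side red [(21, [244, 199, 7, 5], [247.1, 200.8])]
side yellow [(6, [175, 120, 3, 3], [175.7, 120.7]), (16, [231, 182, 5, 4], [233.0, 183.3])]
wrist orange [(3138, [364, 0, 36, 181], [388.3, 62.0]), (21918, [100, 36, 263, 294], [200.5, 244.3]), (216, [380, 274, 20, 21], [392.9, 283.0])]
wrist green [(1410, [249, 84, 71, 21], [283.6, 93.9])]
wrist red [(2068, [153, 116, 78, 57], [206.3, 143.5])]
wrist yellow []
12.9333
```

View pics/c3.png

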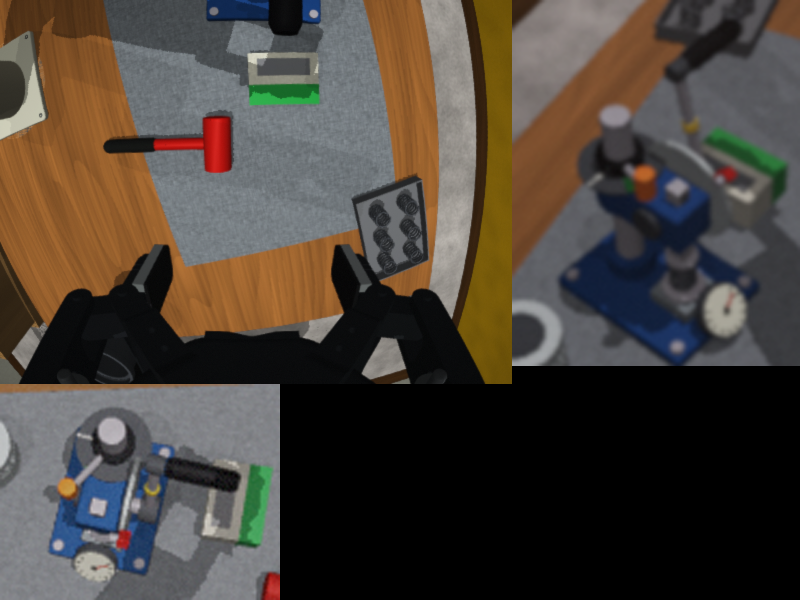

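```bash
python3 - <<'E'
from est import *
e=pickle.load(open("c3.pkl","rb"))
col=(onz(top,246.8,142.1,.283)+onz(side,204.5,179.5,.283))/2
colm=w(.045,0,.283)
print(col,colm)
ang=lambda p:(np.arctan2(*(lambda l:(-l[0],l[1]))(loc(p)-loc(colm))),np.hypot(*(p-colm)[:2]))
for nm,t,s in(("k0",(214.7,137.2),(184.5,202)),("k1",(226.0,167.8),(215.1+.5,201.2+3.5))):
    for z in(.262,.274): print(nm,"top z",z,ang(onz(top,*t,z)))
    p,g=tri(top,t,side,s);print(nm,p.round(4),g,ang(p))
for z in(.2055,.21):
    print("green0",z,ang(onz(top,237.5,157,z)),ang(onz(side,209.3,205.2,z)))
# index from all combos
for t,s in(((251.6,191.2),(247.1,201.3)),((251.4,191.5),(247.1,200.8)),((252,191.6),(246.8,201.7))):
    p,g=tri(top,t,side,s);l=loc(p)-[-.025,-.065,.175];print("red",loc(p).round(4),g.round(4),np.hypot(l[0],l[2]),.2-np.arctan2(l[0],l[2]))
for t,s in(((264.7,169.1),(233.1,183.1)),((265,169.4),(233,183.3))):
    p,g=tri(top,t,side,s);l=loc(p)-[-.025,-.065,.175];print("yel",loc(p).round(4),g.round(4),np.hypot(l[0],l[2]),.2-np.arctan2(l[0],l[2]))
E
```

```text
[0.66467367 0.02838493 0.283     ] [0.66493402 0.0297143  0.283     ]
k0 top z 0.262 (np.float64(-0.003630689484501245), np.float64(0.08913018725337127))
k0 top z 0.274 (np.float64(0.02806046089417325), np.float64(0.0870147236618329))
k0 [0.6821 0.1169 0.26  ] 0.0021524038368717037 (np.float64(0.0016382518823387854), np.float64(0.08884697951650089))
k1 top z 0.262 (np.float64(1.0998317855573327), np.float64(0.08662258344599925))
k1 top z 0.274 (np.float64(1.125264668743904), np.float64(0.08758938686240456))
k1 [0.5973 0.0836 0.2578] 0.0007543756413053337 (np.float64(1.0947531477117494), np.float64(0.0864844854482207))
green0 0.2055 (np.float64(0.9674382604444306), np.float64(0.03680868358381535)) (np.float64(0.9886542115248891), np.float64(0.033836364201886175))
green0 0.21 (np.float64(0.9909656062385067), np.float64(0.037251325524701694)) (np.float64(0.9702197670569466), np.float64(0.03801983692437534))
red [-0.0792 -0.043   0.2346] 0.0033 0.080538213995394 0.9378893363960095
red [-0.0801 -0.0426  0.2376] 0.0025 0.08340742593105588 0.9216409383909254
red [-0.0789 -0.0437  0.2319] 0.0012 0.07833563898783025 0.9579411464965568
yel [-0.0107 -0.0648  0.2514] 0.002 0.07775905109103871 0.014752938168991064
yel [-0.0105 -0.0654  0.2499] 0.0033 0.0762726933514756 0.00902080733964955
```

```bash
python3 - <<'E'
from h import *
import pickle
d=pickle.load(open("c0.pkl","rb"));c=d["wrist"]
im=cv2.imread("pics/w2.png")[:,:,::-1]
pos=knob(1.06,.40);rv=down(YAW+1.06)
def P(u,v,z):
    o,dd=wray(c,pos,rv,u,v);return o+dd*(z-o[2])/dd[2]
g=blobs(im,(45,100,50),(80,255,255),(235,185,275,225),4);print(g)
hs=cv2.cvtColor(np.ascontiguousarray(im),cv2.COLOR_RGB2HSV)
x0,y0=205,150
gray=cv2.cvtColor(np.ascontiguousarray(im),cv2.COLOR_RGB2GRAY)
cv2.imwrite("pics/w2c.png",cv2.resize(im[150:300,190:320,::-1],None,fx=4,fy=4,interpolation=cv2.INTER_CUBIC))
for cu,cv in((252,264),):
    col=P(cu,cv,.283);print("col",col,w(.045,0,.283))
    for nm,q in(("knob",P(248.7,178.4,.258)),("knobtop",P(248.7,182,.274)),*[("g",P(*b[2],.207)) for b in g]):
        for C in(col,w(.045,0,0),np.array([.668,.028,0])):
            l=loc(q)-loc(C);print(nm,np.arctan2(-l[0],l[1]).round(3),np.hypot(l[0],l[1]).round(4))
E
```

```text
[(59, [255, 196, 4, 18], [256.2, 203.6])]
col [0.66752134 0.02837143 0.283     ] [0.66493402 0.0297143  0.283     ]
knob 1.098 0.0865
knob 1.091 0.0837
knob 1.098 0.0871
knobtop 1.096 0.0878
knobtop 1.089 0.0849
knobtop 1.096 0.0884
g 0.922 0.0388
g 0.893 0.0361
g 0.925 0.0394
```

View pics/w2c.png

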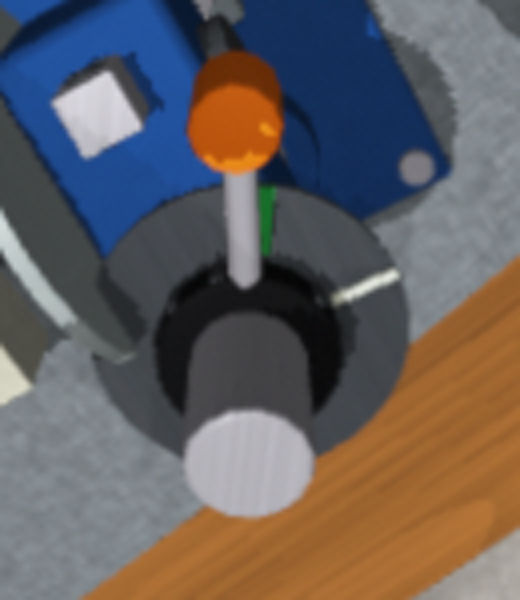

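The crop shows the handle slightly past the green line, with a green sliver at (267,220) to its right, the white line at (365,287) and the column top at (249,463). I'll compare both lines and the knob in one frame.

```bash
python3 - <<'E'
from h import *
import pickle
c=pickle.load(open("c0.pkl","rb"))["wrist"]
def P(pose,u,v,z):
    o,dd=wray(c,*pose,u,v);return o+dd*(z-o[2])/dd[2]
C=np.array([.6675,.0284,0])
def rep(nm,q):
    l=loc(q)-loc(C);print(nm,np.arctan2(-l[0],l[1]).round(3),np.hypot(l[0],l[1]).round(4))
w1=(knob(.01,.40),down(YAW+.01));w2=(knob(1.06,.40),down(YAW+1.06))
im1=cv2.imread("pics/w1.png")[:,:,::-1];im2=cv2.imread("pics/w2.png")[:,:,::-1]
for z in(.2055,.21):
    for b in blobs(im1,(45,100,50),(80,255,255),(205,195,250,230),6): print(b);rep("green w1",P(w1,*b[2],z))
    for b in blobs(im2,(0,0,150),(180,60,255),(270,210,295,230),6): print(b);rep("white w2",P(w2,*b[2],z))
for z in (.256,.262):rep("knob w1",P(w1,251.4,175.7,z))
d=pickle.load(open("c0.pkl","rb"));e=pickle.load(open("c3.pkl","rb"))
for z in(.2055,.21):
    rep("green top",onz(d["top"],237.5,157,z))
    for b in blobs(e["top"]["image"],(0,0,110),(180,60,255),(225,135,240,150),3): print(b[0],b[2]);rep("white top",onz(d["top"],*b[2],z))
E
```

```text
(139, [217, 209, 19, 14], [226.3, 215.7])
green w1 1.069 0.0394
(41, [274, 217, 16, 8], [282.0, 220.8])
white w2 -0.16 0.0408
(139, [217, 209, 19, 14], [226.3, 215.7])
green w1 1.02 0.0401
(41, [274, 217, 16, 8], [282.0, 220.8])
white w2 -0.107 0.0411
knob w1 0.04 0.0868
knob w1 0.04 0.0885
green top 0.991 0.0396
68 [228.3, 138.5]
white top -0.247 0.062
20 [233.7, 143.6]
white top -0.085 0.0414
green top 1.012 0.04
68 [228.3, 138.5]
white top -0.232 0.0611
20 [233.7, 143.6]
white top -0.062 0.0408
```

```bash
python3 - <<'E'
from h import *
import pickle
d=pickle.load(open("c0.pkl","rb"));c=d["wrist"]
def P(pose,u,v,z):
    o,dd=wray(c,*pose,u,v);return o+dd*(z-o[2])/dd[2]
w1=(knob(.01,.40),down(YAW+.01));w2=(knob(1.06,.40),down(YAW+1.06))
im1=cv2.imread("pics/w1.png")[:,:,::-1];im2=cv2.imread("pics/w2.png")[:,:,::-1]
def near(im,u,v,r=8,lo=(0,0,110)):
    b=blobs(im,lo,(180,90,255),(u-r,v-r,u+r,v+r),4);return max(b)[2] if b else None
a=[near(im1,180,152),near(im1,279,153)];b=[near(im2,248,106),near(im2,184,142),near(im2,294,191)]
t=[near(d["top"]["image"],u,v,5) for u,v in((271,151),(222,195),(260,203))]
print(a,b,t)
for z in(.02,.03):
  A=[P(w1,*x,z) for x in a];B=[P(w2,*x,z) for x in b];T=[onz(d["top"],*x,z) for x in t]
  y=lambda p,q:np.arctan2(*(q-p)[1::-1]).round(3)
  pr=lambda L:[x[:2].round(4).tolist() for x in L]
  print(pr(A),pr(B),pr(T))
  print("w1 front-left->back-left",y(A[0],A[1]),"w2 fl->bl",y(B[0],B[2]),"fr->fl-90",y(B[1],B[0])-np.pi/2,"top fr->br",y(T[2],T[0]),"fr->fl",y(T[2],T[1])-np.pi/2)
E
```

```text
[[179.8, 150.3], [278.1, 151.9]] [[247.7, 105.7], [184.6, 141.4], [293.9, 192.0]] [[271.4, 148.8], [221.8, 194.1], [259.0, 202.6]]
[[0.5477, 0.1185], [0.7239, 0.0808]] [[0.551, 0.1188], [0.5237, -0.0095], [0.7295, 0.0805]] [[0.7079, -0.0471], [0.5491, 0.1187], [0.5223, -0.0076]]
w1 front-left->back-left -0.211 w2 fl->bl -0.212 fr->fl-90 -0.20979632679489657 top fr->br -0.209 fr->fl -0.20879632679489646
[[0.5506, 0.12], [0.7234, 0.083]] [[0.5507, 0.1193], [0.5239, -0.0066], [0.7258, 0.0817]] [[0.7056, -0.0468], [0.5481, 0.1177], [0.5215, -0.0077]]
w1 front-left->back-left -0.211 w2 fl->bl -0.212 fr->fl-90 -0.20979632679489657 top fr->br -0.209 fr->fl -0.20879632679489646
```

The base bolts give a firm yaw of −0.210 (five agreeing pairs), which puts the collar at about 1.11, a little past the green line. I'll update the frame, regrip and nudge it back to 1.05, checking the width this time.

```bash
sed -i 's/^YAW=.*/YAW=-0.210;T0=np.array([.6245,.0372])/' h.py; python3 - <<'E'
from h import *
from rig import manip
import pickle
A=1.11
manip.move_to(knob(A,.42),down(YAW+A))
manip.servo_line(knob(A,.264),rate=.15)
print("F",np.round(manip.get_contact_force(),1),np.round(manip.get_position(),4),knob(A,.264))
manip.command_gripper(0.0,40)
print("w",manip.get_width(),np.round(manip.get_contact_force(),1))
c=manip.camera("wrist");s=manip.camera("side")
o=np.vstack([c["image"][100:384,100:410],cv2.resize(s["image"][140:260,165:275],(310,300))])
cv2.imwrite("pics/g4.png",o[:,:,::-1]);print(manip.get_time())
E
```

```text
F [ 0.9 -0.2  0.5] [0.5987 0.0837 0.265 ] [0.59801197 0.0837642  0.264     ]
w 0.02096049929320192 [-2.7 -1.3  5.1]
16.125
```

View pics/g4.png

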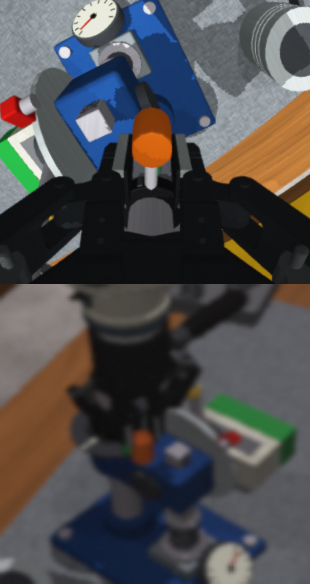

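The knob sits on the TCP in the image, but the pads seem to catch only its top edge (width 21 mm, 5 N upward). I'll open, go 10 mm lower, which is clear of everything, and regrip.

```bash
python3 - <<'E'
from h import *
from rig import manip
A=1.11
manip.command_gripper(0.085)
manip.servo_line(knob(A,.253),rate=.1)
print("F",np.round(manip.get_contact_force(),1),np.round(manip.get_position(),4))
manip.command_gripper(0.0,40)
print("w",manip.get_width(),np.round(manip.get_contact_force(),1),np.round(manip.get_position(),4))
c=manip.camera("wrist");t=manip.camera("top")
o=np.hstack([c["image"][100:384,100:410],cv2.resize(t["image"][120:220,195:325],(369,284))])
cv2.imwrite("pics/g5.png",o[:,:,::-1]);print(manip.get_time())
E
```

```text
F [-0.4 -0.2 -0.4] [0.5975 0.0837 0.2523]
w 0.022400024252551106 [-1.1 -0.1  4.1] [0.598  0.0838 0.2534]
17.725
```

View pics/g5.png

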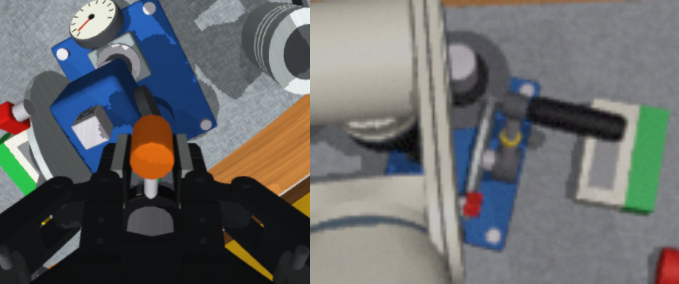

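Width is 22.4 mm, so the knob is now between the pads at (153,147) in the crop. I'll rotate back to 1.05 and check.

```bash
python3 - <<'E'
from h import *
from rig import manip
for a in(1.08,1.05):
    manip.servo_line(knob(a,.253),down(YAW+a),rate=.06)
    print(a,np.round(manip.get_contact_force(),1),round(manip.get_width(),4))
manip.command_gripper(0.085)
manip.servo_line(knob(1.05,.40),rate=.2)
pos=np.array(manip.get_position());rv=np.array(manip.get_ee_rot());c=manip.camera("wrist")
for b in blobs(c["image"],(8,150,100),(19,255,255),(215,140,290,215),40):
    for z in(.258,.262):
        o,d=wray(c,pos,rv,*b[2]);p=o+d*(z-o[2])/d[2];l=loc(p)-[.045,0,0];print(b,p.round(4),"ang",np.arctan2(-l[0],l[1]),"r",np.hypot(l[0],l[1]))
print("green",blobs(c["image"],(45,100,50),(80,255,255),(235,185,275,225),3))
cv2.imwrite("pics/w6.png",cv2.resize(c["image"][150:300,190:320,::-1],None,fx=4,fy=4,interpolation=cv2.INTER_CUBIC))
print(manip.get_time())
E
```

```text
1.08 [-2.1  0.6  4.5] 0.022
1.05 [-1.1 -0.5  5.2] 0.0224
(532, [241, 160, 24, 29], [252.7, 174.7]) [0.6005 0.0873 0.258 ] ang 1.061801471464545 r 0.0903305768259001
(532, [241, 160, 24, 29], [252.7, 174.7]) [0.5997 0.0881 0.262 ] ang 1.0617669374277037 r 0.0915002579629534
green []
19.7917
```

View pics/w6.png

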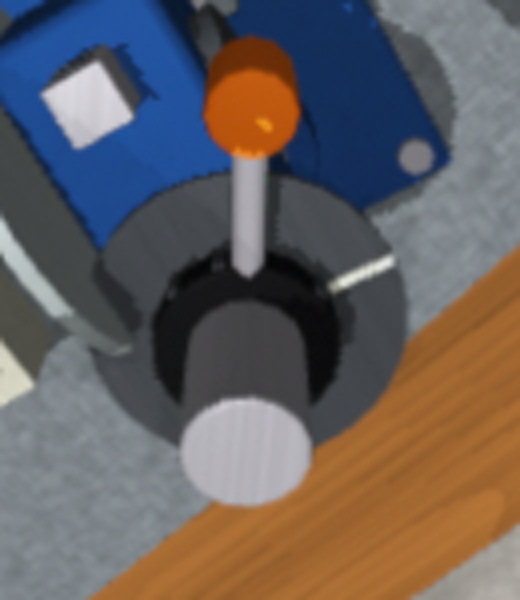

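The handle now hides the green line entirely. The knob is at 1.06 rad and r = 90 mm, so the collar is locked. Next is the lever: grip it, pull part-way, and measure both marks with the wrist camera, which looks down near the lever's plane.

```bash
cat > m.py <<'E'
from h import *
from rig import manip
def meas(name=None):
    pos=np.array(manip.get_position());rv=np.array(manip.get_ee_rot());c=manip.camera("wrist");out={}
    for k,lo,hi,y in(("yel",(20,110,70),(34,255,255),-.065),("red",(0,150,60),(6,255,255),-.0435)):
        for b in blobs(c["image"],lo,hi,(150,60,400,330),25):
            o,d=wray(c,pos,rv,*b[2]);o,d2=loc(o),loc(o+d)-loc(o)
            for yy in((y,) if k=="yel" else(-.05,-.044,-.038)):
                p=o+d2*(yy-o[1])/d2[1];v=p-[-.025,-.065,.175]
                r=np.hypot(v[0],v[2])
                # ray hits cylinder radius .078 about pivot axis instead (better posed from above)
                a=d2[0]**2+d2[2]**2;w0=o-[-.025,-.065,.175];bb=w0[0]*d2[0]+w0[2]*d2[2]
                D=bb*bb-a*(w0[0]**2+w0[2]**2-.078**2)
                if D>0:
                    s=(-bb-D**.5)/a;v2=w0+s*d2
                    print(k,b[0],b[1],b[2],"r-hit q",round(.2-np.arctan2(v2[0],v2[2]),3),"y",round(v2[1]-.065,4),"plane q",round(.2-np.arctan2(v[0],v[2]),3),"r",round(r,3));
    if name: cv2.imwrite(name,c["image"][:,:,::-1])
E
python3 - <<'E'
from m import *
from est import top,side
for t,s in(((251.6,191.2),(247.1,201.3)),((251.4,191.5),(247.1,200.8)),((252,191.6),(246.8,201.7))):
    p,g=tri(top,t,side,s);l=loc(p)-[-.025,-.065,.175];print("red",loc(p).round(4),np.hypot(l[0],l[2]).round(4),.2-np.arctan2(l[0],l[2]))
OFF=np.array([0,0,-.005])
manip.servo_line(knob(1.05,.48),rate=.25)
manip.move_to(grip(0,.14),down(YAW))
manip.servo_line(grip(0)+OFF,rate=.15)
print("F",np.round(manip.get_contact_force(),1))
manip.command_gripper(0.0,70)
print("w",manip.get_width(),np.round(manip.get_contact_force(),1),np.round(manip.get_position(),4),grip(0)+OFF)
meas()
for q in np.linspace(0,.8,9)[1:]:
    manip.servo_line(grip(q)+OFF,rate=.1)
    print(round(q,2),np.round(manip.get_contact_force(),1),round(manip.get_width(),4))
meas("pics/l7.png");print(manip.get_time())
E
```

```text
red [-0.0825 -0.0436  0.2346] 0.0828 0.9673958895372081
red [-0.0834 -0.0432  0.2376] 0.0856 0.9506400973511377
red [-0.0821 -0.0442  0.2319] 0.0806 0.9876036786515017
F [-0.3 -0.5  0.5]
w 0.02328289882907889 [-4.8  0.6  5.7] [ 0.604  -0.0833  0.3226] [ 0.60473436 -0.08332754  0.32191032]
yel 219 [217, 114, 26, 26] [226.1, 123.3] r-hit q 0.069 y -0.0638 plane q 0.062 r 0.067
red 221 [150, 91, 13, 19] [155.5, 99.8] r-hit q 0.864 y -0.0446 plane q 2.727 r 0.222
red 221 [150, 91, 13, 19] [155.5, 99.8] r-hit q 0.864 y -0.0446 plane q 0.619 r 0.096
red 221 [150, 91, 13, 19] [155.5, 99.8] r-hit q 0.864 y -0.0446 plane q 0.062 r 0.361
red 1331 [150, 224, 65, 51] [187.4, 246.2] r-hit q 0.557 y -0.1689 plane q 0.112 r 0.278
red 1331 [150, 224, 65, 51] [187.4, 246.2] r-hit q 0.557 y -0.1689 plane q 0.106 r 0.288
red 1331 [150, 224, 65, 51] [187.4, 246.2] r-hit q 0.557 y -0.1689 plane q 0.101 r 0.299
0.1 [ 4.3 -1.4  1. ] 0.0235
0.2 [ 4.8 -2.5  3.8] 0.0237
0.3 [ 5.4 -2.7  5.4] 0.0237
0.4 [ 5.9 -2.7  7.2] 0.0238
0.5 [ 5.6 -2.2  8.6] 0.0234
0.6 [ 5.5 -2.9 11.7] 0.0236
0.7 [ 2.7 -3.2 16. ] 0.0233
0.8 [ 0.6 -2.6 19.7] 0.0235
yel 285 [299, 117, 27, 27] [315.5, 128.3] r-hit q 0.753 y -0.0657 plane q 0.729 r 0.084
red 631 [275, 87, 32, 22] [290.5, 97.4] r-hit q 1.028 y -0.0447 plane q 3.181 r 0.171
red 631 [275, 87, 32, 22] [290.5, 97.4] r-hit q 1.028 y -0.0447 plane q 0.841 r 0.103
red 631 [275, 87, 32, 22] [290.5, 97.4] r-hit q 1.028 y -0.0447 plane q 0.479 r 0.347
25.3
```

View pics/l7.png

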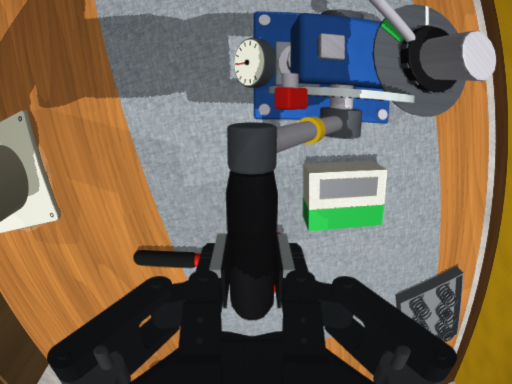

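The wrist view shows the grip held, the yellow band at (315,128) and the red index at (290,97), so the lever is still short of the index. I'll go to 0.90 and triangulate the red block and band across all views.

```bash
cat > t.py <<'E'
from m import *
import pickle
d0=pickle.load(open("c0.pkl","rb"))
PV=np.array([-.025,-.065,.175])
def big(im,k,roi,am=8):
    h=cv2.cvtColor(np.ascontiguousarray(im),cv2.COLOR_RGB2HSV)
    m=cv2.inRange(h,(0,140,50),(7,255,255))|cv2.inRange(h,(172,140,50),(180,255,255)) if k=="red" else cv2.inRange(h,(20,90,60),(35,255,255))
    z=np.zeros_like(m);x0,y0,x1,y1=roi;z[y0:y1,x0:x1]=m[y0:y1,x0:x1]
    n,l,s,c=cv2.connectedComponentsWithStats(z)
    if n<2:return None
    i=1+np.argmax(s[1:,4])
    if s[i,4]<am:return None
    x,y,ww,hh=s[i,:4];return c[i],(x,y,x+ww,y+hh),s[i,4]
def ls(rays):
    A=np.zeros((3,3));b=np.zeros(3)
    for o,d in rays:
        d=d/np.linalg.norm(d);Q=np.eye(3)-np.outer(d,d);A+=Q;b+=Q@o
    p=np.linalg.solve(A,b);e=[np.linalg.norm(np.cross(p-o,d/np.linalg.norm(d)))*1e3 for o,d in rays];return p,np.round(e,1)
def rq(p):
    v=loc(p)-PV;return "loc",loc(p).round(4),"r",np.hypot(v[0],v[2]).round(4),"q",(.2-np.arctan2(v[0],v[2])).round(4)
def wr(pos,rv,im,k,roi):
    b=big(im,k,roi);return None if b is None else (wray(d0["wrist"],pos,rv,*b[0]),b)
E
cat > go.py <<'E'
import sys
from t import *
OFF=np.array([0,0,-.005])
q=float(sys.argv[1]);
if q>0:
    manip.servo_line(grip(q)+OFF,rate=.05)
manip.hold(.2)
pos=np.array(manip.get_position());rv=np.array(manip.get_ee_rot())
V={n:manip.camera(n) for n in("wrist","top","side")}
print("F",np.round(manip.get_contact_force(),1),"w",manip.get_width(),"tcp q",rq(pos-OFF),manip.get_time())
pickle.dump((pos,rv,V),open(f"v{sys.argv[1]}.pkl","wb"))
# red: old wrist view w2 (old frame pose) + l7-like + top/side
im2=cv2.imread("pics/w2.png")[:,:,::-1]
Y=-.1965;T=np.array([.6208,.0385])
lx,ly=.045-.09*np.sin(1.06),.09*np.cos(1.06);p2=np.array([T[0]+np.cos(Y)*lx-np.sin(Y)*ly,T[1]+np.sin(Y)*lx+np.cos(Y)*ly,.40])
r2=wr(p2,down(Y+1.06),im2,"red",(145,150,185,190));rw=wr(pos,rv,V["wrist"]["image"],"red",(230,60,360,150))
tr=big(d0["top"]["image"],"red",(240,180,262,202));sr=big(d0["side"]["image"],"red",(235,190,258,210))
print("red px w2",r2[1],"w",rw[1],"top",tr,"side",sr)
R=[r2[0],rw[0],ray(V["top"],*tr[0]),ray(V["side"],*sr[0])]
for ix in([0,1],[0,1,2,3],[1,3],[1,2,3],[2,3]): p,e=ls([R[i] for i in ix]);print("red",ix,*rq(p),e)
yw=wr(pos,rv,V["wrist"]["image"],"yel",(250,90,380,160));ys=big(V["side"]["image"],"yel",(215,175,262,225),5);yt=big(V["top"]["image"],"yel",(245,160,275,205),5)
print("yel px",yw[1],ys,yt)
Rr=[yw[0]]+([ray(V["side"],*ys[0])] if ys else [])+([ray(V["top"],*yt[0])] if yt else [])
if len(Rr)>1: p,e=ls(Rr);print("yel",*rq(p),e)
# band: wrist ray against lever plane / cylinder r=.078
o,d=yw[0];o,d=loc(o)-PV,loc(o+d)-loc(o)
a=d[0]**2+d[2]**2;b=o[0]*d[0]+o[2]*d[2];s=(-b-(b*b-a*(o[0]**2+o[2]**2-.078**2))**.5)/a;v=o+s*d
print("yel r=.078 q",.2-np.arctan2(v[0],v[2]),"y",v[1]-.065)
im=V["wrist"]["image"][60:180,220:380];sd=V["side"]["image"][150:230,200:275]
out=np.zeros((480,800,3),np.uint8);out[:360,:480]=cv2.resize(im,(480,360),interpolation=2);out[:341,480:]=cv2.resize(sd,(320,341),interpolation=2)
cv2.imwrite(f"pics/go{sys.argv[1]}.png",out[:,:,::-1])
E
python3 go.py 0.9
```

```text
F [-2.1 -2.9 23.6] w 0.023661558381773726 tcp q ('loc', array([-0.1228, -0.1222,  0.2966]), 'r', np.float64(0.1561), 'q', np.float64(0.8775)) 26.1083
red px w2 (array([164.2527881 , 171.87360595]), (np.int32(155), np.int32(161), np.int32(177), np.int32(183)), np.int32(269)) w (array([309.62588905,  98.66002845]), (np.int32(294), np.int32(87), np.int32(327), np.int32(111)), np.int32(703)) top (array([251.82926829, 191.3902439 ]), (np.int32(249), np.int32(188), np.int32(256), np.int32(196)), np.int32(41)) side (array([247., 201.]), (np.int32(244), np.int32(199), np.int32(250), np.int32(204)), np.int32(18))
red [0, 1] loc [-0.0806 -0.0456  0.2309] r 0.0789 q 0.9825 [1.1 1.1]
red [0, 1, 2, 3] loc [-0.0816 -0.0447  0.2341] r 0.0818 q 0.9632 [1.7 0.9 1.3 1.3]
red [1, 3] loc [-0.0825 -0.0454  0.2342] r 0.0825 q 0.9712 [0.2 0.2]
red [1, 2, 3] loc [-0.0824 -0.0446  0.2349] r 0.083 q 0.9636 [0.7 1.4 0.8]
red [2, 3] loc [-0.0825 -0.0441  0.2354] r 0.0833 q 0.9608 [1.1 1.1]
yel px (array([325.36969697, 130.03939394]), (np.int32(308), np.int32(118), np.int32(336), np.int32(146)), np.int32(330)) (array([247.72727273, 195.36363636]), (np.int32(246), np.int32(193), np.int32(251), np.int32(198)), np.int32(11)) None
yel loc [-0.0688 -0.0669  0.2318] r 0.0718 q 0.8571 [0.9 0.9]
yel r=.078 q 0.8336258069841778 y -0.06651552786278117
```

```bash
python3 go.py 1.0
```

```text
F [-5.7 -2.1 25.6] w 0.023521200525965145 tcp q ('loc', array([-0.1349, -0.1222,  0.2858]), 'r', np.float64(0.1561), 'q', np.float64(0.9816)) 26.9167
red px w2 (array([164.2527881 , 171.87360595]), (np.int32(155), np.int32(161), np.int32(177), np.int32(183)), np.int32(269)) w (array([330.47896879, 100.01085482]), (np.int32(315), np.int32(88), np.int32(348), np.int32(113)), np.int32(737)) top (array([251.82926829, 191.3902439 ]), (np.int32(249), np.int32(188), np.int32(256), np.int32(196)), np.int32(41)) side (array([247., 201.]), (np.int32(244), np.int32(199), np.int32(250), np.int32(204)), np.int32(18))
red [0, 1] loc [-0.0804 -0.0458  0.2301] r 0.0781 q 0.9888 [1.1 1.1]
red [0, 1, 2, 3] loc [-0.0816 -0.0447  0.234 ] r 0.0817 q 0.9647 [1.7 1.1 1.3 1.3]
red [1, 3] loc [-0.0827 -0.0453  0.2343] r 0.0828 q 0.9715 [0.1 0.1]
red [1, 2, 3] loc [-0.0825 -0.0446  0.2349] r 0.083 q 0.9646 [0.7 1.5 0.8]
red [2, 3] loc [-0.0825 -0.0441  0.2354] r 0.0833 q 0.9608 [1.1 1.1]
yel px (array([335.85154062, 131.3557423 ]), (np.int32(318), np.int32(119), np.int32(347), np.int32(147)), np.int32(357)) (array([249.16666667, 195.83333333]), (np.int32(248), np.int32(195), np.int32(251), np.int32(198)), np.int32(6)) None
yel loc [-0.0768 -0.0652  0.2359] r 0.0799 q 0.9052 [1.7 1.7]
yel r=.078 q 0.9372663348040566 y -0.06641679988894664
```

View pics/go1.0.png

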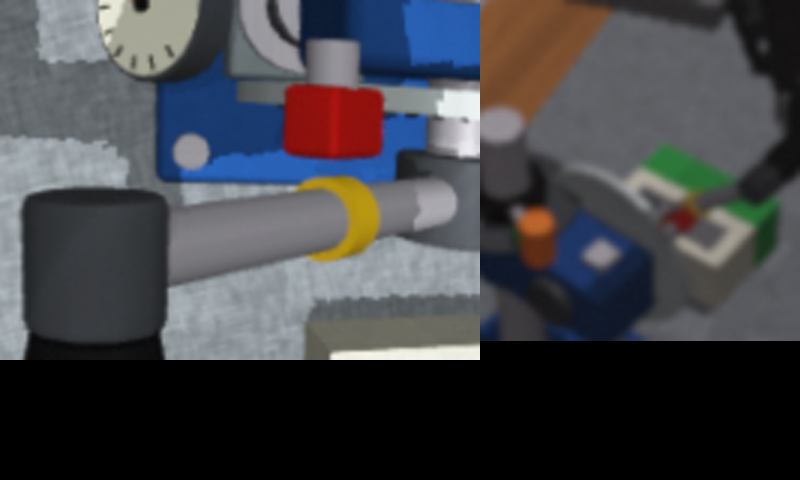

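The crop shows the yellow band centred at about (339,218) and the red block at (333,121), so they're nearly aligned. I'll compute the difference along the same rays before the final trim.

```bash
cat > cmp.py <<'E'
import sys
from t import *
def hit(o,d,R):
    o,d=loc(o)-PV,loc(o+d)-loc(o);a=d[0]**2+d[2]**2;b=o[0]*d[0]+o[2]*d[2]
    s=(-b-(b*b-a*(o[0]**2+o[2]**2-R*R))**.5)/a;v=o+s*d;return round(.2-np.arctan2(v[0],v[2]),4),round(v[1]-.065,4)
for f in sys.argv[1:]:
    pos,rv,V=pickle.load(open(f"v{f}.pkl","rb"));im=V["wrist"]["image"]
    for k,roi in(("red",(230,60,380,150)),("yel",(250,90,380,160))):
        b=big(im,k,roi);h=cv2.cvtColor(np.ascontiguousarray(im),cv2.COLOR_RGB2HSV)
        x0,y0,x1,y1=b[1];m=(cv2.inRange(h,(0,140,50),(7,255,255))|cv2.inRange(h,(172,140,50),(180,255,255))) if k=="red" else cv2.inRange(h,(18,80,40),(36,255,255))
        p=np.argwhere(m[y0:y1,x0:x1])[:,::-1]+[x0,y0]
        hull=cv2.convexHull(p.astype(np.float32));M=cv2.moments(hull);c=(M["m10"]/M["m00"],M["m01"]/M["m00"])
        print(f,k,"cent",b[0].round(1),"hull",np.round(c,1),[(R,hit(*wray(d0["wrist"],pos,rv,*c),R)) for R in(.076,.078,.080,.082)])
E
python3 cmp.py 0.9 1.0
python3 - <<'E'
from t import *
print("rest",rq(np.array([.604,-.0833,.3226+.005])),"cmd",rq(grip(0)))
E
```

```text
0.9 red cent [309.6  98.7] hull [309.7  98.6] [(0.076, (np.float64(1.0241), np.float64(-0.0454))), (0.078, (np.float64(1.0057), np.float64(-0.0454))), (0.08, (np.float64(0.9884), np.float64(-0.0453))), (0.082, (np.float64(0.9721), np.float64(-0.0453)))]
0.9 yel cent [325.4 130. ] hull [321.6 130.7] [(0.076, (np.float64(0.8826), np.float64(-0.0676))), (0.078, (np.float64(0.8705), np.float64(-0.0673))), (0.08, (np.float64(0.8591), np.float64(-0.067))), (0.082, (np.float64(0.8483), np.float64(-0.0667)))]
1.0 red cent [330.5 100. ] hull [330.7 100. ] [(0.076, (np.float64(1.0185), np.float64(-0.0454))), (0.078, (np.float64(1.0027), np.float64(-0.0454))), (0.08, (np.float64(0.9879), np.float64(-0.0453))), (0.082, (np.float64(0.9738), np.float64(-0.0453)))]
1.0 yel cent [335.9 131.4] hull [331.9 132. ] [(0.076, (np.float64(0.9908), np.float64(-0.0676))), (0.078, (np.float64(0.9763), np.float64(-0.0673))), (0.08, (np.float64(0.9626), np.float64(-0.067))), (0.082, (np.float64(0.9497), np.float64(-0.0667)))]
rest ('loc', array([ 0.0051, -0.1221,  0.3276]), 'r', np.float64(0.1555), 'q', np.float64(0.0054)) cmd ('loc', array([ 0.0058, -0.122 ,  0.3269]), 'r', np.float64(0.155), 'q', np.float64(0.0))
```

```bash
python3 - <<'E'
from t import *
c3=pickle.load(open("c3.pkl","rb"));pos,rv,V=pickle.load(open("v1.0.pkl","rb"))
def soft(im,k,roi):
    x0,y0,x1,y1=roi;a=im[y0:y1,x0:x1].astype(float);R,G,B=a[...,0],a[...,1],a[...,2]
    wt=R-np.maximum(G,B) if k=="red" else np.minimum(R,G)-B
    wt=np.clip(wt-25,0,None);yy,xx=np.mgrid[y0:y1,x0:x1];return np.array([(wt*xx).sum(),(wt*yy).sum()])/wt.sum()
def proj(c,p):
    T=np.linalg.inv(c["cam_to_world"]);q=T[:3,:3]@p+T[:3,3];return np.array([c["fx"]*q[0]/q[2]+c["cx"],c["fy"]*q[1]/q[2]+c["cy"]])
roi={"top":{"red":(243,183,261,200),"yel":(258,163,272,175)},"side":{"red":(240,194,254,208),"yel":(228,178,239,188)}}
ytrue=w(-.025+.078*np.sin(.2),-.065,.175+.078*np.cos(.2));res={}
for n in roi:
    for nm,S in(("c0",d0),("c3",c3)):
        r,y=(soft(S[n]["image"],k,roi[n][k]) for k in("red","yel"));print(n,nm,"red",r.round(2),"yel",y.round(2),"yel true",proj(S[n],ytrue).round(2))
        res.setdefault(n,[]).append((r,y-proj(S[n],ytrue)))
rw=wr(pos,rv,V["wrist"]["image"],"red",(230,60,380,150))[0]
for corr in(0,1):
    rays={n:ray(d0[n],*np.mean([r-corr*e for r,e in res[n]],0)) for n in res}
    for ks in(("top","side"),("top","side","w"),("side","w"),("top","w")):
        p,e=ls([rw if k=="w" else rays[k] for k in ks]);print(corr,ks,*rq(p),e)
E
```

```text
top c0 red [251.79 191.49] yel [265.01 169.17] yel true [265.1  167.36]
top c3 red [251.85 191.55] yel [265.05 169.19] yel true [265.1  167.36]
side c0 red [247.16 200.96] yel [233.15 183.15] yel true [232.5  182.45]
side c3 red [247.21 200.92] yel [233.13 183.14] yel true [232.5  182.45]
0 ('top', 'side') loc [-0.083  -0.0442  0.2358] r 0.084 q 0.9611 [1.2 1.2]
0 ('top', 'side', 'w') loc [-0.0828 -0.0447  0.2354] r 0.0837 q 0.9634 [1.4 1.  0.6]
0 ('side', 'w') loc [-0.0831 -0.0454  0.2349] r 0.0834 q 0.9702 [0.3 0.3]
0 ('top', 'w') loc [-0.0822 -0.0444  0.2345] r 0.0825 q 0.9661 [1. 1.]
1 ('top', 'side') loc [-0.0791 -0.044   0.2367] r 0.0821 q 0.9194 [2.4 2.4]
1 ('top', 'side', 'w') loc [-0.0803 -0.0444  0.2362] r 0.0825 q 0.9353 [3.8 1.2 2.8]
1 ('side', 'w') loc [-0.0827 -0.0448  0.2375] r 0.085 q 0.945 [0.9 0.9]
1 ('top', 'w') loc [-0.0754 -0.0436  0.2117] r 0.0623 q 1.141 [2.5 2.5]
```

Lever: 0.976 from the band and 0.976 from the TCP. Index: 0.96–0.985, where the spread comes mainly from the block's radius. Since the sleeve spins, I can tilt the tool about it while holding, so the wrist camera looks more radially and that ambiguity shrinks.

```bash
cat >> m.py <<'E'
def pose(q,t):
    x=np.array([np.sin(t),0,-np.cos(t)]);y=np.array([np.cos(t),0,np.sin(t)])
    Rm=Ro.from_euler("z",YAW).as_matrix()@np.c_[x,y,np.cross(x,y)]
    return grip(q)+.005*Rm[:,0],Ro.from_matrix(Rm).as_rotvec()
E
cat > tilt.py <<'E'
import sys
from t import *
def go(q,t,tag,tilts):
    for tt in tilts:
        p,r=pose(q,tt);manip.servo_line(p,r,rate=.02)
    manip.hold(.2)
    pos=np.array(manip.get_position());rv=np.array(manip.get_ee_rot());V={n:manip.camera(n) for n in("wrist","side")}
    Rm=Ro.from_rotvec(rv).as_matrix();print("F",np.round(manip.get_contact_force(),1),"w",round(manip.get_width(),4),"tcp",rq(pos-.005*Rm[:,0]),"t",manip.get_time(),"tilt",np.arcsin((Ro.from_euler('z',-YAW).as_matrix()@Rm[:,0])[0]))
    pickle.dump((pos,rv,V),open(f"v{tag}.pkl","wb"));cv2.imwrite(f"pics/{tag}.png",V["wrist"]["image"][:,:,::-1])
E
python3 - <<'E'
from tilt import *
print([None if manip.solve_ik(*pose(1.0,t)) is None else np.round(manip.solve_ik(*pose(1.0,t)),2) for t in(0,.45)],np.round(manip.get_joint_positions(),2))
go(1.0,.45,"t45",(.1,.2,.3,.4,.45))
E
python3 cmp.py t45
```

```text
[array([-0.14,  0.13,  1.91, -0.  ,  1.1 ,  0.07]), array([-0.11, -0.06,  2.18, -0.08,  0.57,  0.15])] [-0.14  0.12  1.91 -0.    1.11  0.07]
F [-14.3  -3.3  34.7] w 0.0234 tcp ('loc', array([-0.133 , -0.1222,  0.2876]), 'r', np.float64(0.156), 'q', np.float64(0.9646)) t 28.4667 tilt 0.4587550094362629
t45 red cent [280.2  97.9] hull [280.1  97.9] [(0.076, (np.float64(1.0053), np.float64(-0.0457))), (0.078, (np.float64(0.9987), np.float64(-0.0456))), (0.08, (np.float64(0.9925), np.float64(-0.0456))), (0.082, (np.float64(0.9866), np.float64(-0.0455)))]
t45 yel cent [287.4 124.8] hull [284.6 126.5] [(0.076, (np.float64(0.956), np.float64(-0.0667))), (0.078, (np.float64(0.9511), np.float64(-0.0665))), (0.08, (np.float64(0.9466), np.float64(-0.0663))), (0.082, (np.float64(0.9422), np.float64(-0.066)))]
```

Picture limit reached, so I'll continue on numbers. The force pattern shows about 36 N pushing the grip inward along the lever, so my path radius is about 1 mm short. I'll relieve it by increasing the radius, tilt further for a near-radial view and advance to about 0.99.

```bash
cat >> m.py <<'E'
def pose2(q,t,dr):
    p,r=pose(q,t);a=.2-q;return p+w(np.sin(a)*dr,0,0)-w(0,0,0)+[0,0,np.cos(a)*dr],r
E
sed -i 's/def go(q,t,tag,tilts):/def go(q,t,tag,tilts,dr=0):/;s/p,r=pose(q,tt)/p,r=pose2(q,tt,dr)/' tilt.py
python3 - <<'E'
from tilt import *
for t in(.6,.7,.77): j=manip.solve_ik(*pose2(1.03,t,.0015));print(t,None if j is None else np.round(j,2))
go(1.01,.45,"t45b",(.45,),.0015)
go(1.03,.68,"t68",(.52,.6,.68),.0015)
E
python3 cmp.py t45b t68
```

```text
0.6 [-0.1  -0.1   2.29 -0.18  0.36  0.26]
0.7 [-0.09 -0.11  2.35 -0.37  0.22  0.45]
0.77 [-0.08 -0.1   2.39 -0.78  0.13  0.87]
F [-0.1 -5.8 20.8] w 0.0239 tcp ('loc', array([-0.1339, -0.1221,  0.2874]), 'r', np.float64(0.1564), 'q', np.float64(0.9696)) t 29.025 tilt 0.4607045853167534
F [ -1.6 -10.   19.7] w 0.0232 tcp ('loc', array([-0.1363, -0.122 ,  0.285 ]), 'r', np.float64(0.1565), 'q', np.float64(0.9915)) t 30.1417 tilt 0.6897279730025925
t45b red cent [281.1  98.1] hull [281.   98.2] [(0.076, (np.float64(1.006), np.float64(-0.0458))), (0.078, (np.float64(0.9995), np.float64(-0.0457))), (0.08, (np.float64(0.9934), np.float64(-0.0457))), (0.082, (np.float64(0.9876), np.float64(-0.0456)))]
t45b yel cent [287.7 124.7] hull [284.8 126.6] [(0.076, (np.float64(0.9631), np.float64(-0.0668))), (0.078, (np.float64(0.9582), np.float64(-0.0666))), (0.08, (np.float64(0.9535), np.float64(-0.0663))), (0.082, (np.float64(0.9491), np.float64(-0.0661)))]
t68 red cent [261.4  98.1] hull [261.2  98.1] [(0.076, (np.float64(1.0004), np.float64(-0.0459))), (0.078, (np.float64(0.9984), np.float64(-0.0458))), (0.08, (np.float64(0.9965), np.float64(-0.0458))), (0.082, (np.float64(0.9947), np.float64(-0.0457)))]
t68 yel cent [359. 126.] hull [358.5 125.7] [(0.076, (np.float64(nan), np.float64(nan))), (0.078, (np.float64(nan), np.float64(nan))), (0.08, (np.float64(nan), np.float64(nan))), (0.082, (np.float64(nan), np.float64(nan)))]cmp.py:5: RuntimeWarning: invalid value encountered in scalar power
  s=(-b-(b*b-a*(o[0]**2+o[2]**2-R*R))**.5)/a;v=o+s*d;return round(.2-np.arctan2(v[0],v[2]),4),round(v[1]-.065,4)
```

```bash
sed -i 's/("yel",(250,90,380,160))/("yel",(235,108,300,150) if f[0]=="t" else (250,90,380,160))/' cmp.py; python3 cmp.py t68 t45b; python3 - <<'E'
from t import *
pos,rv,V=pickle.load(open("vt68.pkl","rb"));im=V["wrist"]["image"]
h=cv2.cvtColor(np.ascontiguousarray(im),cv2.COLOR_RGB2HSV);m=cv2.inRange(h,(18,80,40),(36,255,255))
print([b for b in blobs(im,(18,80,40),(36,255,255),(220,95,310,160),10)],[b for b in blobs(im,(0,140,50),(7,255,255),(220,60,310,160),10)])
E
```

```text
t68 red cent [261.4  98.1] hull [261.2  98.1] [(0.076, (np.float64(1.0004), np.float64(-0.0459))), (0.078, (np.float64(0.9984), np.float64(-0.0458))), (0.08, (np.float64(0.9965), np.float64(-0.0458))), (0.082, (np.float64(0.9947), np.float64(-0.0457)))]
t68 yel cent [262.9 118.7] hull [262.4 119.7] [(0.076, (np.float64(0.9873), np.float64(-0.0621))), (0.078, (np.float64(0.9857), np.float64(-0.0619))), (0.08, (np.float64(0.9843), np.float64(-0.0617))), (0.082, (np.float64(0.9829), np.float64(-0.0615)))]
t45b red cent [281.1  98.1] hull [281.   98.2] [(0.076, (np.float64(1.006), np.float64(-0.0458))), (0.078, (np.float64(0.9995), np.float64(-0.0457))), (0.08, (np.float64(0.9934), np.float64(-0.0457))), (0.082, (np.float64(0.9876), np.float64(-0.0456)))]
t45b yel cent [287.7 124.7] hull [284.8 126.6] [(0.076, (np.float64(0.9631), np.float64(-0.0668))), (0.078, (np.float64(0.9582), np.float64(-0.0666))), (0.08, (np.float64(0.9535), np.float64(-0.0663))), (0.082, (np.float64(0.9491), np.float64(-0.0661)))]
[(150, [250, 114, 25, 12], [262.8, 118.7])] [(433, [251, 87, 21, 23], [261.5, 98.2])]
```

The near-radial view shows the index at 0.9965 and the band at 0.986, with the TCP agreeing at 0.987. I'll trim by +0.010 and verify.

```bash
python3 - <<'E'
from tilt import *
go(1.04,.68,"tf",(.68,),.0015)
manip.hold(1.0);print(np.round(manip.get_joint_positions(),3),np.round(manip.get_contact_force(),1),rq(np.array(manip.get_position())))
t=manip.camera("top")["image"]
print("knob top",blobs(t,(8,150,110),(19,255,255),(215,158,240,180)),"red top",blobs(t,(0,150,70),(6,255,255),(243,183,261,200)))
E
python3 cmp.py tf
```

```text
F [-2.4 -9.5 21. ] w 0.0234 tcp ('loc', array([-0.1374, -0.122 ,  0.2839]), 'r', np.float64(0.1565), 'q', np.float64(1.001)) t 30.6917 tilt 0.6898727487675336
[-0.093 -0.106  2.332 -0.317  0.241  0.4  ] [ -2.  -10.3  20.7] ('loc', array([-0.1342, -0.1221,  0.2801]), 'r', np.float64(0.1515), 'q', np.float64(1.0047))
knob top [(56, [220, 162, 9, 9], [224.0, 166.0])] red top [(33, [249, 188, 6, 8], [251.5, 191.2])]
tf red cent [263.4  98.1] hull [263.2  98.1] [(0.076, (np.float64(1.0005), np.float64(-0.0458))), (0.078, (np.float64(0.9986), np.float64(-0.0458))), (0.08, (np.float64(0.9969), np.float64(-0.0457))), (0.082, (np.float64(0.9952), np.float64(-0.0457)))]
tf yel cent [264.1 118.8] hull [263.5 119.8] [(0.076, (np.float64(0.9963), np.float64(-0.0621))), (0.078, (np.float64(0.9946), np.float64(-0.0619))), (0.08, (np.float64(0.993), np.float64(-0.0617))), (0.082, (np.float64(0.9915), np.float64(-0.0615)))]
```

Band 0.995 against index 0.997, and the TCP (less its rest bias) gives 0.996. The grip is steady, the collar is still at the green line and the index hasn't moved. Handing in.

```bash
python3 -c "
from rig import manip
manip.sign_off();print(manip.get_time(),manip.get_width())"
```

```text
the job is handed in; nothing more can be done
the job is handed in; nothing more can be done
```

The head is locked and the lever is held at the red index with the gripper still closed on it. I handed the job in at about 32 s on the robot's clock.

- **Collar:** My first close missed the knob: the gripper shut fully and dragged the handle round by friction, to about 1.11, a little past the green line. I regripped lower and brought it back. It last measured 1.06 rad at 90 mm radius (target 1.05), with the green line hidden under the handle. The lever was first pulled after that.
- **Lever:** In the last near-radial wrist view the yellow band was at 0.995 rad and the red index at 0.997. The arm's own position gave 0.996. The sleeve was held at 23 mm width with about 23 N at the wrist.
- **Index:** It sat at the same place in the top view at the end as at the start.

**Checks that disagreed or were not made:**
- The coarser top and side views put the index at 0.96–0.97. I trusted the close view because it depends little on the block's radius.
- In the final view the knuckle partly hid the band.
- While I was tilting the tool, the wrist force reached about 38 N for a moment. I relieved it.
- I did not re-measure the piston, connecting rod, carton and mallet at the end. No move went near them.

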